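# Put the pill vial away in the sill box

### The arm

A 7-joint arm with a two-finger parallel gripper is mounted at the origin on the work surface. World frame = base frame: x ahead of the robot, y to its left, z up, the work surface at z = 0. Lengths are in m, angles in rad, forces in N, time in s.
With the tool pointing down it reaches from about 0.4 to 0.85 m from the base axis. Payload 10.4 kg.
Tool frame: the origin (TCP) lies between the finger pads; the fingertips stand ahead of it and the grasp point (between the pads) lies 6 mm ahead of it (finger_overhang is the z of the fingertips in the tool frame, in m); z points along the fingers, y is the direction in which the jaws open and shut (so a half turn about z gives the same grasp; the last joint's range is limited). The gripper opens to 85 mm and grips with 20 to 120 N. Pads are 22 mm wide; open, the fingers measure 114 mm over their backs; the gripper's body (76 mm by 85 mm) begins 54 mm behind the grasp point. The pads swing forward as they close: fully open they stand 13 mm farther back than shut.
Start: joints at [1.323, 0.332, -0.065, 1.46, 0.022, 1.35, -0.088], TCP at [0.139, -0.609, 0.256] pointing down, gripper open.
Joint ranges: [-2.6, 2.6], [-0.5, 2.12], [-1.47, 1.34], [0.16, 2.42], [-1.27, 4.41], [0.06, 2.06], [-2.6, 2.6]. Speed limits (rad/s): [2.22, 2.22, 2.79, 2.79, 3.14, 3.14, 3.14].

### API

Orientations are given as a unit quaternion [x, y, z, w].
In Python, from workcell import * gives the robot as it stands.
- The arm moves only by the shell command python3 -m creep 'ROWS' [FORCE]. ROWS is JSON, a list of rows, each a list of 7 numbers: the turn, a rotation vector about the tool's x, y, z in rad, then the shift along the tool's x, y, z in mm, then the closure in counts, from 0 (fully open) to 255 (shut). In form: [[wx, wy, wz, dx, dy, dz, claw], ...]. A call has 1 to 8 rows; each row shifts and turns the commanded pose from where the row before left it, along the tool's axes as they then stand; what a row does not reach is not made up. A row lasts 1/10 s, in which the tool goes at most 50 mm and 8.59 degrees, less where a joint would pass 70% of its speed; a pose out of reach is approached as far as the arm can. A call is refused whole if a number of a shift passes 50 or a number of a turn 0.15, either way. A call with a gripper value outside its range is refused whole. The fingers move at their own pace and stop on an object; FORCE is the grip in N (left out, the last holds). Time passes only in rows, so rows that do not move let the fingers close. It gives the time, the measured TCP pose, the force and the opening at its end, in the units of the state.
- get_obs(): the state, without advancing time (a new reading comes with each control period).
- camera(name): name is "side" or "top"; returns (picture, depth): 480x640x3 uint8, blue, green, red; 480x640 float32, m along the optical axis (not along the pixel's ray), 0 where there is no reading.
- camera_model(name): a dict with "camera_matrix" (3x3 intrinsics, pixels), "R" (3x3) and "t" (3): a world point X has camera coordinates R X + t. Camera axes: x right, y down, z forward; pixel columns grow to the right and rows downward; lengths in m; the calibration is good to about 2 mm. A picture is of the moment at which its call begins. camera_model takes no time and is no camera call.
- hand_in(): hands the job in, once; it reports no verdict.
The state is a dict: "clock": time; "joint_pos": joint angles; "joint_velocities": joint speeds; "tau": joint torques, N m; "position": TCP position; "ee_rot": TCP orientation; "ft_force": force on the tool from outside, world axes, zero at the start; "torque": the same for the moment, N m; "grip_width": opening from 0.0 (shut) to 1.0 (fully open).
Only numpy, scipy, OpenCV 4.12 (cv2) and the standard library are available. Lean on these libraries where they do the work, as an engineer would, in place of code of your own. Each camera call takes 0.05 s, during which the arm holds its last target.

### The job

Put the amber pill vial away in the green box: slide the box's lid fully open by its upright tab, let the vial down upright into the box until you feel it rest on whatever is already inside (how full the box is, is not known) and let go of it there without dropping or pressing it hard, then slide the lid fully shut again. Leave the other things on the sill as they are.

Things in the scene. Friction and masses are not known exactly. Their poses are not given: they have to be found in the camera images.
- vial_center (a point): Amber plastic pill vial standing upright: body 45 mm across, white round cap 47 mm across and 22 mm tall at the top, 95 mm tall overall, about 0.1 kg. The point is at its centre, half-way up (47.5 mm above its underside and below its top; the cap's middle is 36 mm above the point). z is up along the vial.
- tin: Green steel storage box fixed to the sill, open at the top under a sliding lid: outside 150 mm along its x, 200 mm along its y, 150 mm high; walls 5 mm thick. The origin is the centre of its underside (on the sill); z up.
- tin_rim (a point): Centre of the box's mouth, at rim height (150 mm above the box's origin); axes as the box's. The box is part filled with packed cartons, covering its floor; their level flat top lies 105 to 140 mm below this point (changes every time, not given) and yields about 1 mm for every 3 N pressed on it. The standing vial so ends 10 to 45 mm below the rim.
- lid (a joint): Sliding lid of the box, a green plate 6 mm thick lying on the rim. 0 = fully shut, 0.150 m = fully open against its stop, slid towards the box's own -y. It slides stiffly (about 2 N) and stays where it is left; fully open it leaves 145 mm of the mouth free, from 50 mm on the -y side of the mouth's centre to the wall on the +y side.
- lid_tab (a point): Centre of the steel tab standing up from the lid, by which it is pushed: 80 mm along the box's x, 10 mm thick along the box's y, its top 18 mm above this point and the lid's top surface 17 mm below it (the point is 23.5 mm above the rim). With the lid shut it lies 50 mm to the +y side of the mouth's centre.
- tumbler: Clear glass tumbler, 72 mm across, 105 mm tall, loose; origin at the centre of its underside. Leave alone.
- mug: Terracotta-coloured mug, 76 mm across plus a handle on its +y side, 85 mm tall, loose; origin at the centre of its underside. Leave alone.
- organizer: White weekly pill organizer with seven lids, 36 x 176 x 27 mm, long side along its y, loose; origin at the centre of its underside. Leave alone.
- dish: Small blue ceramic dish, 100 mm across, 28 mm tall, loose; origin at the centre of its underside. Leave alone.
- teaspoon: Stainless steel teaspoon, 145 mm long along its x, loose. Leave alone.

How it is judged:
By the outcome, as a careful person would: the job done as asked, in the order asked, and still so for the second after the job is handed in, with the robot touching nothing.
It also fails if it takes over 64 s, if anything falls off the work surface, if the arm or the gripper's body presses on something with over 40 N, if the wrist force passes 120 N, or if a joint passes its speed limit or range.

## Working session

There is one attempt and no reset: what is moved stays moved. The work goes in short steps, Python scripts to look and compute and a shell command to move; the robot and the scene stay as the last step left them, time stands still between calls to the robot, and variables do not carry over. Pictures are saved under pics/ and viewed, and the job is handed in when it is done.

```bash
mkdir -p pics
cat > h.py <<'E'
from workcell import *
import numpy as np, cv2
from scipy.spatial.transform import Rotation as R
def save(name,fn):
    p,d=camera(name); cv2.imwrite('pics/%s.png'%fn,p); np.savez('pics/%s.npz'%fn,p=p,d=d); return p,d
def pts(name,d):
    m=camera_model(name);K=np.array(m['camera_matrix']);Rm=np.array(m['R']);t=np.array(m['t'])
    v,u=np.mgrid[:480,:640]
    c=np.stack([(u-K[0,2])/K[0,0]*d,(v-K[1,2])/K[1,1]*d,d],-1)
    return (c-t)@Rm
E
python3 - <<'E'
from h import *
for n in('top','side'):
    save(n,n+'0'); m=camera_model(n); print(n,-np.array(m['R']).T@np.array(m['t']))
o=get_obs();print({k:np.round(v,3) for k,v in o.items()})
import workcell; print([x for x in dir(workcell) if x[0]!='_'], globals().get('finger_overhang'))
E
```

```text
top [0.45995814 0.13496877 1.01070189]
side [ 0.4984689  -0.62523633  0.71145106]
{'clock': np.float64(0.1), 'joint_pos': array([ 1.323,  0.333, -0.065,  1.461,  0.022,  1.35 , -0.088]), 'joint_velocities': array([ 0.   , -0.002,  0.001, -0.003, -0.   , -0.001,  0.001]), 'tau': array([ 1.0000e-03, -6.2675e+01,  4.9000e-02, -3.9244e+01,  1.6000e-02,
        7.0000e-03, -0.0000e+00]), 'position': array([ 0.139, -0.609,  0.256]), 'ee_rot': array([ 0.994,  0.112, -0.   , -0.001]), 'ft_force': array([0.332, 0.186, 0.008]), 'torque': array([ 0.001, -0.025,  0.035]), 'grip_width': np.float64(0.999)}
['MotionError', 'camera', 'camera_model', 'finger_overhang', 'get_obs', 'hand_in'] 0.025
```

View pics/top0.png

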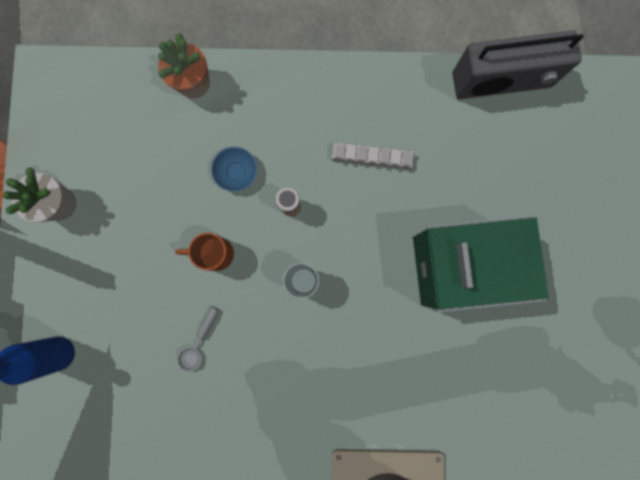

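View pics/side0.png

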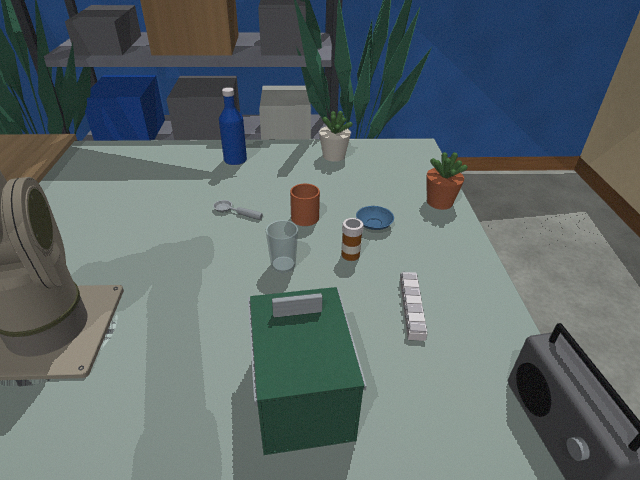

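The top view shows the vial cap at about (288,197), the tab at (466,265), the box lid spanning (430–545, 220–308) and the tumbler at (301,281). World +x is up in the picture and +y is left. The side view shows the same layout, with the vial at (351,240) and the tab at (297,305). Next I'll measure these positions.

Run:
```python
from h import *
z=np.load('pics/top0.npz');p=z['p'];d=z['d'];P=pts('top',d)
hsv=cv2.cvtColor(p,cv2.COLOR_BGR2HSV)
ok=d>0
def reg(u0,u1,v0,v1):
    m=np.zeros(d.shape,bool);m[v0:v1,u0:u1]=1;return m&ok
# vial cap top
m=reg(270,308,180,225); zz=P[...,2]
c=m&(zz>.085)&(zz<.105); q=P[c];print('cap',c.sum(),np.median(q[:,2]),(q.min(0)+q.max(0))/2,q.max(0)-q.min(0))
(x,y),r=cv2.minEnclosingCircle(q[:,:2].astype(np.float32));print('circ',x,y,r)
m=reg(400,560,200,330)
l=m&(zz>.145)&(zz<.165);q=P[l];print('lid',np.median(q[:,2]),cv2.minAreaRect(q[:,:2].astype(np.float32)))
t=m&(zz>.178);q=P[t];print('tab',t.sum(),np.median(q[:,2]),cv2.minAreaRect(q[:,:2].astype(np.float32)),q[:,:2].mean(0))
for n,b in dict(tumbler=(280,325,258,303),mug=(170,237,228,275),org=(325,420,138,174),dish=(205,262,143,197)).items():
    mm=reg(*b)&(zz>.015);q=P[mm];print(n,q.min(0).round(3),q.max(0).round(3))
# side
z=np.load('pics/side0.npz');d2=z['d'];P2=pts('side',d2);zz=P2[...,2]
v,u=np.mgrid[:480,:640]
a=(d2>0)&(u>265)&(u<330)&(v>285)&(v<325)&(zz>.178);q=P2[a];print('tab side',a.sum(),cv2.minAreaRect(q[:,:2].astype(np.float32)),q.mean(0),zz[a].max())
a=(d2>0)&(u>338)&(u<366)&(v>215)&(v<262)&(zz>.074);q=P2[a];print('cap side',a.sum(),cv2.minEnclosingCircle(q[:,:2].astype(np.float32)),zz[a].max())
a=(d2>0)&(u>245)&(u<365)&(v>285)&(v<400)&(zz>.150)&(zz<.165);q=P2[a];print('lid side',cv2.minAreaRect(q[:,:2].astype(np.float32)),np.median(q[:,2]))
```

```text
cap 445 0.09430264941052782 [0.623547   0.21498923 0.09219872] [0.04785302 0.0478498  0.01340036]
circ 0.6236705780029297 0.21504251658916473 0.02415461838245392
lid 0.15568567754716733 ((0.5016815662384033, -0.16038334369659424), (0.15828607976436615, 0.20392738282680511), 7.022238254547119)
tab 338 0.19007463766634378 ((0.4955379366874695, -0.11191295832395554), (0.07976160943508148, 0.010715177282691002), 6.958940505981445) [ 0.49533521 -0.11095347]
tumbler [0.428 0.148 0.015] [0.498 0.218 0.109]
mug [0.48  0.334 0.015] [0.555 0.445 0.088]
org [ 0.709 -0.049  0.015] [0.763 0.126 0.032]
dish [0.65  0.289 0.015] [0.749 0.386 0.032]
tab side 508 ((0.4951975345611572, -0.11393783241510391), (0.07911036908626556, 0.012832417152822018), 5.513070583343506) [ 0.49508929 -0.1163777   0.18744981] 0.19360397735906326
cap side 334 ((0.6243534088134766, 0.21229910850524902), 0.024835141375660896) 0.09909543476099979
lid side ((0.5015033483505249, -0.16246788203716278), (0.15786366164684296, 0.20318172872066498), 7.104719161987305) 0.1567235320296213
```

```bash
cat > w.py <<'E'
from h import *
import sys
# python3 w.py x y z : delta in tool axes (mm) from measured pose to world target (yaw ref 7deg)
o=get_obs();r=R.from_quat(o['ee_rot']);M=r.as_matrix()
print('pos',o['position'].round(4),'xaxis yaw',np.degrees(np.arctan2(M[1,0],M[0,0])).round(2),'z',M[:,2].round(4),'F',o['ft_force'].round(2),'w',round(float(o['grip_width']),3),'t',o['clock'])
if len(sys.argv)>3: print('delta mm',((M.T@(np.array(sys.argv[1:4],float)-o['position']))*1000).round(1))
E
python3 -m creep '[[0,0,0.103,0,0,0,255],[0,0,0,30,-35,0,255],[0,0,0,30,-35,0,255],[0,0,0,30,-35,0,255],[0,0,0,30,-35,0,255],[0,0,0,30,-35,0,255],[0,0,0,30,-35,0,255]]' 40; python3 w.py 0.491 -0.0778 0.256
```

```text
clock: 0.8
position: [0.2931, -0.3771, 0.2561]
ee_rot: [0.998, 0.061, -0.0, 0.0]
ft_force: [0.0, -0.7, -0.5]
grip_width: -0.002
pos [ 0.2931 -0.3771  0.2561] xaxis yaw 6.98 z [-3.e-04 -0.e+00 -1.e+00] F [ 0.04 -0.73 -0.54] w -0.002 t 0.8
delta mm [ 232.8 -273.1    0. ]
```

```bash
python3 -m creep '[[0,0,0,30,-35,0,255],[0,0,0,30,-35,0,255],[0,0,0,30,-35,0,255],[0,0,0,30,-35,0,255],[0,0,0,30,-35,0,255],[0,0,0,30,-35,0,255],[0,0,0,30,-35,0,255],[0,0,0,22,-27,0,255]]'; python3 -m creep '[[0,0,0,0,0,0,255]]'; python3 w.py 0.491 -0.0778 0.190
```

```text
clock: 1.6
position: [0.4907, -0.078, 0.2563]
ee_rot: [0.998, 0.062, 0.0, -0.0]
ft_force: [0.4, -0.1, 1.0]
grip_width: -0.003
clock: 1.7
position: [0.4913, -0.0756, 0.2562]
ee_rot: [0.998, 0.065, 0.0, -0.001]
ft_force: [-0.5, 0.1, 0.5]
grip_width: -0.004
pos [ 0.4913 -0.0756  0.2562] xaxis yaw 7.4 z [ 6.0e-04  2.1e-03 -1.0e+00] F [-0.46  0.13  0.46] w -0.004 t 1.7
delta mm [-0.6  2.3 66.2]
```

```bash
python3 -m creep '[[0,0,0,0,0,30,255],[0,0,0,0,0,30,255],[0,0,0,0,0,6,255],[0,0,0,0,0,0,255],[0,0,0,0,0,0,255]]'; python3 w.py; python3 -m creep '[[0,0,0,0,4,0,255],[0,0,0,0,4,0,255],[0,0,0,0,4,0,255],[0,0,0,0,4,0,255],[0,0,0,0,4,0,255]]';python3 w.py
```

```text
clock: 2.2
position: [0.4903, -0.081, 0.1916]
ee_rot: [0.998, 0.061, 0.001, 0.0]
ft_force: [-0.7, -0.0, 0.6]
grip_width: 0.001
pos [ 0.4903 -0.081   0.1916] xaxis yaw 6.96 z [ 1.4e-03 -4.0e-04 -1.0e+00] F [-0.68 -0.03  0.57] w 0.001 t 2.2
clock: 2.7
position: [0.4923, -0.1007, 0.1906]
ee_rot: [0.998, 0.061, 0.0, -0.0]
ft_force: [-0.0, 2.0, 0.7]
grip_width: 0.001
pos [ 0.4923 -0.1007  0.1906] xaxis yaw 6.99 z [ 4.e-04  3.e-04 -1.e+00] F [-0.03  1.97  0.7 ] w 0.001 t 2.7
```

Run:
```python
from h import *
save('side','side1')
```

```text
(no output)
```

View pics/side1.png

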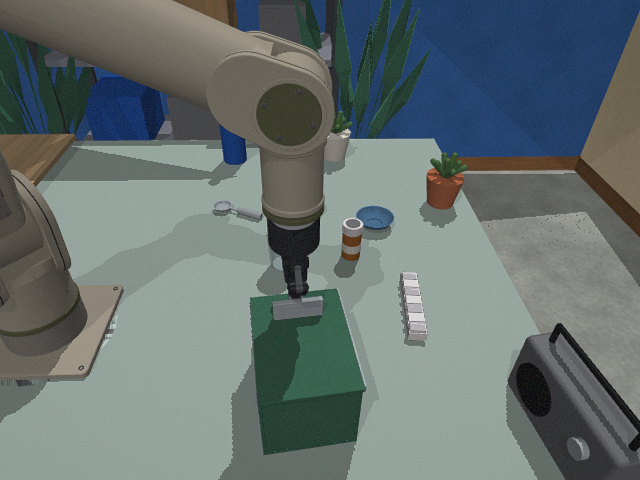

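The fingers are behind the tab (297,306) and centred on it. The 2 N reading matches the lid's stiffness, so I'll keep sliding it open.

```bash
python3 -m creep '[[0,0,0,0,10,0,255],[0,0,0,0,15,0,255],[0,0,0,0,20,0,255],[0,0,0,0,20,0,255],[0,0,0,0,20,0,255],[0,0,0,0,20,0,255],[0,0,0,0,15,0,255],[0,0,0,0,10,0,255]]';python3 w.py;  python3 -m creep '[[0,0,0,0,3,0,255],[0,0,0,0,3,0,255]]';python3 w.py
```

```text
clock: 3.55
position: [0.5078, -0.2315, 0.1901]
ee_rot: [0.998, 0.06, -0.0, 0.0]
ft_force: [-0.3, 2.6, 2.2]
grip_width: -0.003
pos [ 0.5078 -0.2315  0.1901] xaxis yaw 6.9 z [-4.e-04 -1.e-04 -1.e+00] F [-0.31  2.55  2.22] w -0.003 t 3.55
clock: 3.75
position: [0.5083, -0.2355, 0.19]
ee_rot: [0.998, 0.061, -0.001, -0.0]
ft_force: [-1.7, 3.0, 0.1]
grip_width: -0.0
pos [ 0.5083 -0.2355  0.19  ] xaxis yaw 6.99 z [-1.2e-03  4.0e-04 -1.0e+00] F [-1.68  3.03  0.11] w -0.0 t 3.75
```

```bash
for i in 1 ; do python3 -m creep '[[0,0,0,0,2,0,255],[0,0,0,0,2,0,255],[0,0,0,0,2,0,255]]';  python3 w.py; python3 -m creep '[[0,0,0,0,2,0,255],[0,0,0,0,0,0,255]]';python3 w.py; done
```

```text
clock: 4.05
position: [0.5091, -0.2402, 0.19]
ee_rot: [0.998, 0.061, -0.001, -0.001]
ft_force: [-5.2, 11.1, 4.0]
grip_width: -0.002
pos [ 0.5091 -0.2402  0.19  ] xaxis yaw 7.05 z [-0.0013  0.0018 -1.    ] F [-5.23 11.08  4.03] w -0.002 t 4.05
clock: 4.25
position: [0.5091, -0.2403, 0.1901]
ee_rot: [0.998, 0.062, -0.001, -0.002]
ft_force: [-8.2, 13.0, 5.7]
grip_width: 0.001
pos [ 0.5091 -0.2403  0.1901] xaxis yaw 7.14 z [-0.0029  0.004  -1.    ] F [-8.18 12.98  5.73] w 0.001 t 4.25
```

Force rose to 13 N with no further travel, so the lid is against its stop. I'll back off and check with a picture.

```bash
python3 -m creep '[[0,0,0,0,-8,0,255],[0,0,0,0,-6,-30,255],[0,0,0,0,-10,-40,100],[0,0,0,0,-45,0,0],[0,0,0,0,-45,0,0],[0,0,0,0,-45,0,0],[0,0,0,0,-45,0,0],[0,0,0,0,-45,0,0]]'; python3 -m creep '[[0,0,0,20,-45,0,0],[0,0,0,30,-38,0,0],[0,0,0,0,0,0,0]]'; python3 w.py 0.624 0.214 0.180
python3 - <<'E'
from h import *
p,d=save('top','top2');P=pts('top',d);zz=P[...,2]
m=(d>0)&(zz>.178)&(zz<.2);m[:,:400]=0;m[:200]=0;m[330:]=0
q=P[m];print('tab',len(q),cv2.minAreaRect(q[:,:2].astype(np.float32)),q.mean(0))
E
```

```text
clock: 5.05
position: [0.4792, 0.0051, 0.2608]
ee_rot: [0.998, 0.061, 0.001, 0.001]
ft_force: [1.4, 0.2, 0.9]
grip_width: 0.994
clock: 5.35
position: [0.52, 0.0983, 0.2604]
ee_rot: [0.998, 0.065, 0.001, -0.002]
ft_force: [-0.5, -0.5, 0.3]
grip_width: 1.0
pos [0.52   0.0983 0.2604] xaxis yaw 7.41 z [ 0.0016  0.0033 -1.    ] F [-0.52 -0.5   0.25] w 1.0 t 5.35
delta mm [ 117.9 -101.1   81. ]
tab 385 ((0.5136709213256836, -0.2574315667152405), (0.07883435487747192, 0.011726793833076954), 7.247856616973877) [ 0.51280959 -0.25626006  0.18834339]
```

View pics/top2.png

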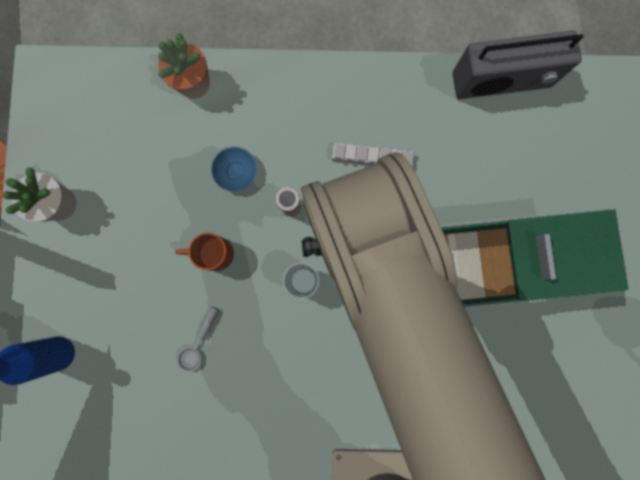

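The lid is open: the tab is at (546,257) and packed cartons show at (448–515, 230–298). I'll check the travel against the lid's far edge and measure the carton level.

Run:
```python
from h import *
bx=np.array([np.cos(np.radians(7)),np.sin(np.radians(7))]);by=np.array([-bx[1],bx[0]])
c=np.array([.5016,-.1612])
v,u=np.mgrid[:480,:640]
for f in('top0','top2'):
    z=np.load(f'pics/{f}.npz');d=z['d'];P=pts('top',d);X=(P[...,:2]-c)@bx;Y=(P[...,:2]-c)@by;Z=P[...,2]
    a=(d>0)&(abs(X)<.06)&(Z>.152)&(Z<.162)&(Y<0.02)
    print(f,'lid -y edge',[round(float(Y[a&(X>x)&(X<x+.02)].min()),4) for x in(-.06,-.04,.02,.04)])
    t=(d>0)&(abs(X)<.03)&(Z>.186)&(Z<.2)&(Y<.08)
    print(' tab top Y',Y[t].min(),Y[t].max(),np.median(Y[t]))
a=(d>0)&(abs(X)<.05)&(Y>-.049)&(Y<.05)
print('+y edge of lid',[round(float(Y[(d>0)&(Z>.152)&(Z<.162)&(X>x)&(X<x+.02)&(Y<0)].max()),4) for x in (-.06,-.04,.02,.04)])
b=a&(Y<0.02)&(Y>-.03)&(abs(X)<.04)
print('contents Z pct',np.percentile(Z[b],[5,25,50,75,95]))
```

```text
top0 lid -y edge [-0.1001, -0.1006, -0.1002, -0.1011]
 tab top Y 0.04437995437695143 0.054908055971454185 0.050241708341561955
top2 lid -y edge [-0.2484, -0.2483, -0.2477, -0.2478]
 tab top Y -0.1027837537987725 -0.0910225384825005 -0.09607186845536118
+y edge of lid [-0.0467, -0.0469, -0.0472, -0.0466]
contents Z pct [0.02212926 0.02381931 0.02492302 0.02610121 0.02774137]
```

Run:
```python
from h import *
bx=np.array([np.cos(np.radians(7)),np.sin(np.radians(7))]);by=np.array([-bx[1],bx[0]])
c=np.array([.5016,-.1612])
save('side','side2')
for f in('side0','side2'):
    z=np.load(f'pics/{f}.npz');d=z['d'];P=pts('side',d);X=(P[...,:2]-c)@bx;Y=(P[...,:2]-c)@by;Z=P[...,2]
    a=(d>0)&(abs(X)<.06)&(Z>.15)&(Z<.162)&(Y<0.02)
    print(f,'lid -y edge',[round(float(Y[a&(X>x)&(X<x+.02)].min()),4) for x in(-.06,-.04,.02,.04)])
    t=(d>0)&(abs(X)<.03)&(Z>.17)&(Z<.188)&(Y<.08)&(Y>-.2)
    print(' tab face Y',np.percentile(Y[t],[5,25,50,75,95]))
    print('+y edge',[np.percentile(Y[(d>0)&(Z>.15)&(Z<.165)&(X>x)&(X<x+.02)&(Y<0.11)],99.) for x in (-.06,-.04,.02,.04)])
```

```text
side0 lid -y edge [-0.1024, -0.1023, -0.1026, -0.1027]
 tab face Y [0.04225568 0.04295881 0.04351264 0.04409282 0.04486237]
+y edge [np.float64(0.09513816747315251), np.float64(0.09549651322869361), np.float64(0.09516900798410738), np.float64(0.09511344766339115)]
side2 lid -y edge [-0.2126, -0.2151, -0.225, -0.228]
 tab face Y [-0.1043736  -0.1037779  -0.10341402 -0.10295061 -0.10240182]
+y edge [np.float64(-0.04868718061557972), np.float64(-0.04820617748563112), np.float64(-0.04942387403201711), np.float64(-0.04945941897629526)]
```

View pics/side2.png

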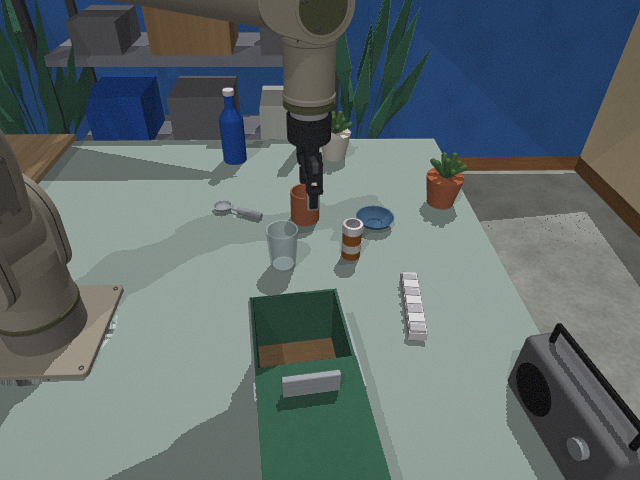

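Both cameras put the travel at about 147 mm, and the stop is at 150 mm. I'll go back and push harder to make sure.

```bash
python3 w.py 0.507 -0.222 0.190; python3 -m creep '[[0,0,0,-7,45,0,255],[0,0,0,-7,45,0,255],[0,0,0,-7,45,0,255],[0,0,0,-7,45,0,255],[0,0,0,-7,45,0,255],[0,0,0,-7,45,0,255],[0,0,0,-6,40,0,255],[0,0,0,0,0,0,255]]'; python3 w.py 0.507 -0.222 0.190
```

```text
pos [0.5192 0.0929 0.2601] xaxis yaw 7.11 z [ 1.e-04  4.e-04 -1.e+00] F [-0.06 -1.12  0.65] w 1.002 t 5.45
delta mm [-51.1 311.   70. ]
clock: 6.25
position: [0.5062, -0.23, 0.26]
ee_rot: [0.998, 0.055, -0.001, 0.001]
ft_force: [0.3, 0.1, -1.8]
grip_width: 0.003
pos [ 0.5062 -0.23    0.26  ] xaxis yaw 6.31 z [-9.0e-04 -2.9e-03 -1.0e+00] F [ 0.26  0.07 -1.77] w 0.003 t 6.25
delta mm [ 1.8 -8.  70. ]
```

```bash
python3 -m creep '[[0,0,0,1,-6,0,255],[0,0,0,0,0,0,255],[0,0,0,0,0,0,255]]'; python3 w.py 0.507 -0.222 0.190; python3 -m creep '[[0,0,0,0,0,30,255],[0,0,0,0,0,30,255],[0,0,0,0,0,10,255],[0,0,0,0,0,0,255],[0,0,0,0,0,0,255],[0,0,0,0,5,0,255],[0,0,0,0,5,0,255],[0,0,0,0,0,0,255]]'; python3 w.py
```

```text
clock: 6.55
position: [0.5093, -0.2141, 0.2607]
ee_rot: [0.998, 0.062, 0.0, 0.0]
ft_force: [0.1, -0.6, -0.1]
grip_width: 0.004
pos [ 0.5093 -0.2141  0.2607] xaxis yaw 7.1 z [ 5.e-04 -5.e-04 -1.e+00] F [ 0.14 -0.56 -0.13] w 0.004 t 6.55
delta mm [-3.3  7.5 70.7]
clock: 7.35
position: [0.5106, -0.2267, 0.191]
ee_rot: [0.998, 0.06, 0.0, 0.0]
ft_force: [0.0, 0.2, -0.1]
grip_width: 0.002
pos [ 0.5106 -0.2267  0.191 ] xaxis yaw 6.9 z [ 1.e-03 -9.e-04 -1.e+00] F [ 0.03  0.23 -0.09] w 0.002 t 7.35
```

```bash
for k in 1; do python3 -m creep '[[0,0,0,0,4,0,255],[0,0,0,0,4,0,255],[0,0,0,0,3,0,255],[0,0,0,0,0,0,255]]'>/dev/null; python3 w.py; python3 -m creep '[[0,0,0,0,2,0,255],[0,0,0,0,0,0,255]]'>/dev/null;python3 w.py; python3 -m creep '[[0,0,0,0,2,0,255],[0,0,0,0,0,0,255]]'>/dev/null;python3 w.py; python3 -m creep '[[0,0,0,0,2,0,255],[0,0,0,0,0,0,255]]'>/dev/null;python3 w.py; done
```

```text
pos [ 0.5117 -0.2369  0.1902] xaxis yaw 6.94 z [-0.e+00 -1.e-04 -1.e+00] F [-0.46 -0.1   0.52] w -0.005 t 7.75
pos [ 0.512  -0.2384  0.1903] xaxis yaw 6.98 z [-0.e+00 -1.e-04 -1.e+00] F [-0.06 -0.2  -1.36] w 0.003 t 7.95
pos [ 0.5123 -0.2396  0.1903] xaxis yaw 7.01 z [-3.e-04  8.e-04 -1.e+00] F [-1.06  3.43  0.23] w -0.001 t 8.15
pos [ 0.5124 -0.2398  0.1903] xaxis yaw 7.1 z [-0.0016  0.003  -1.    ] F [-4.93  9.72  4.29] w -0.002 t 8.35
```

```bash
python3 -m creep '[[0,0,0,0,3,0,255],[0,0,0,0,0,0,255]]'>/dev/null; python3 w.py; python3 -m creep '[[0,0,0,0,3,0,255],[0,0,0,0,0,0,255]]'>/dev/null;python3 w.py; python3 -m creep '[[0,0,0,0,3,0,255],[0,0,0,0,0,0,255]]'>/dev/null;python3 w.py
```

```text
pos [ 0.5124 -0.24    0.1902] xaxis yaw 7.23 z [-0.0037  0.0064 -1.    ] F [-9.73 19.03 10.88] w -0.004 t 8.55
pos [ 0.5125 -0.2402  0.1902] xaxis yaw 7.36 z [-0.0058  0.0097 -0.9999] F [-16.01  30.22  16.59] w -0.003 t 8.75
pos [ 0.5125 -0.2404  0.1902] xaxis yaw 7.49 z [-0.0079  0.0131 -0.9999] F [-21.59  40.12  21.39] w -0.002 t 8.95
```

The lid doesn't move at 40 N and the contact point repeats, so this is the hard stop and the 3 mm comes from the cameras. Next, the vial.

```bash
python3 -m creep '[[0,0,0,0,-12,0,255],[0,0,0,0,-12,0,255],[0,0,0,0,-4,-30,255],[0,0,0,0,-10,-40,100],[0,0,0,0,-45,0,0],[0,0,0,0,-45,0,0],[0,0,0,0,-45,0,0],[0,0,0,0,-45,0,0]]' >/dev/null; python3 -m creep '[[0,0,0,10,-45,0,0],[0,0,0,20,-38,0,0],[0,0,0,30,-38,0,0],[0,0,0,30,-38,0,0],[0,0,0,30,-30,0,0],[0,0,0,10,-10,0,0],[0,0,0,0,0,0,0],[0,0,0,0,0,0,0]]'; python3 w.py 0.624 0.214 0.090
```

```text
clock: 10.55
position: [0.5919, 0.1779, 0.26]
ee_rot: [0.998, 0.061, -0.0, 0.0]
ft_force: [0.7, -1.1, -0.5]
grip_width: 1.001
pos [0.5919 0.1779 0.26  ] xaxis yaw 6.95 z [-1.e-04 -6.e-04 -1.e+00] F [ 0.71 -1.07 -0.51] w 1.001 t 10.55
delta mm [ 36.2 -32.1 170. ]
```

```bash
python3 -m creep '[[0,0,0,18,-16,0,0],[0,0,0,18,-16,30,0],[0,0,0,0,0,30,0],[0,0,0,0,0,20,0],[0,0,0,0,0,0,0],[0,0,0,0,0,0,0]]'>/dev/null; python3 w.py 0.624 0.214 0.086
python3 - <<'E'
from h import *
save('side','side3')
E
```

```text
pos [0.6241 0.2133 0.1814] xaxis yaw 6.89 z [ 1.e-03 -7.e-04 -1.e+00] F [-0.28  0.1   0.57] w 1.002 t 11.15
delta mm [-0.1 -0.8 95.4]
```

View pics/side3.png

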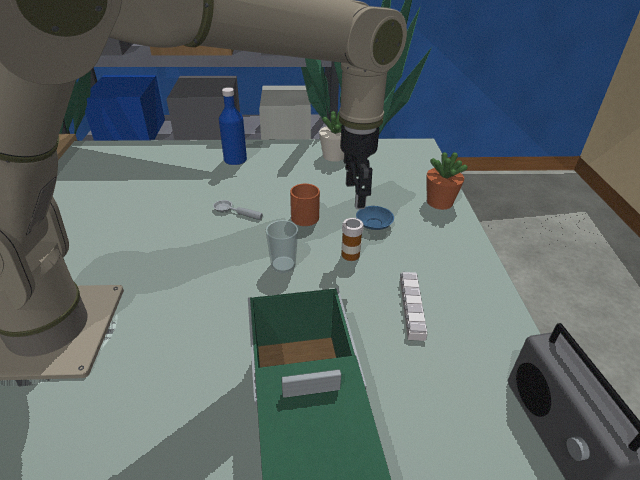

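Run:
```python
from h import *
for n in('side','top'):
    m=camera_model(n)
    for X in([.624,.214,.095],[.624,.214,.17],[.624,.171,.17],[.624,.257,.17]):
        q=np.array(m['camera_matrix'])@(np.array(m['R'])@np.array(X)+np.array(m['t']));print(n,X,(q[:2]/q[2]).round(1))
```

```text
side [0.624, 0.214, 0.095] [352.5 223.3]
side [0.624, 0.214, 0.17] [354.7 195.6]
side [0.624, 0.171, 0.17] [356.9 206.7]
side [0.624, 0.257, 0.17] [352.7 185.3]
top [0.624, 0.214, 0.095] [287.3 198.3]
top [0.624, 0.214, 0.17] [284. 191.]
top [0.624, 0.171, 0.17] [307.6 191.4]
top [0.624, 0.257, 0.17] [260.4 190.5]
```

The near finger is at (361,205), which is where it should be for that tool pose, so I'll descend.

```bash
python3 -m creep '[[0,0,0,0,0,25,0],[0,0,0,0,0,25,0],[0,0,0,0,0,25,0],[0,0,0,0,0,15,0],[0,0,0,0,0,5,0],[0,0,0,0,0,0,0]]'>/dev/null; python3 w.py 0.624 0.214 0.086;python3 -m creep '[[0,0,0,0,0,0,60],[0,0,0,0,0,0,100],[0,0,0,0,0,0,140],[0,0,0,0,0,0,180],[0,0,0,0,0,0,200],[0,0,0,0,0,0,200]]' 25 >/dev/null; python3 w.py
python3 - <<'E'
from h import *
save('side','side4')
E
```

```text
pos [0.6241 0.2146 0.086 ] xaxis yaw 6.96 z [ 6.e-04  1.e-04 -1.e+00] F [1.1  0.46 0.97] w 1.001 t 11.8
delta mm [-0.2  0.6 -0. ]
pos [0.6243 0.2149 0.0863] xaxis yaw 6.98 z [ 1.4e-03  3.0e-04 -1.0e+00] F [-0.89 -0.29  5.58] w 0.541 t 12.4
```

View pics/side4.png

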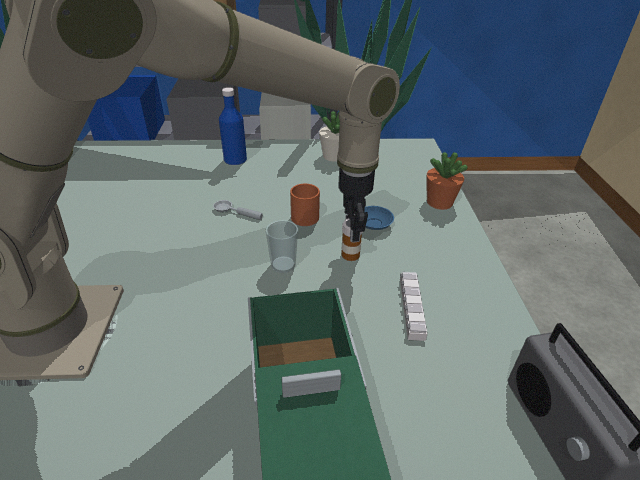

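Gripped: the opening of 0.54 × 85 ≈ 46 mm matches the cap, and the picture shows the fingers on the cap at (355,222). Now I'll lift the vial and carry it over.

```bash
python3 -m creep '[[0,0,0,0,0,-10,200],[0,0,0,0,0,-25,200],[0,0,0,0,0,-35,200],[0,0,0,0,0,-35,200],[0,0,0,0,0,-35,200],[0,0,0,0,0,-30,200],[0,0,0,0,0,-15,200],[0,0,0,0,0,0,200]]'>/dev/null; python3 w.py; python3 -m creep '[[0,0,0,-8,16,0,200],[0,0,0,-15,30,0,200],[0,0,0,-17,34,0,200],[0,0,0,-18,36,0,200],[0,0,0,-18,36,0,200],[0,0,0,-18,36,0,200],[0,0,0,-18,36,0,200],[0,0,0,-18,36,0,200]]'>/dev/null;  python3 w.py 0.4988 -0.1384 0.19
```

```text
pos [0.6243 0.2152 0.2724] xaxis yaw 6.98 z [ 0.003  0.001 -1.   ] F [ 0.43 -0.83 -2.  ] w 0.537 t 13.25
pos [ 0.5248 -0.061   0.2684] xaxis yaw 6.95 z [-2.5e-03  4.0e-04 -1.0e+00] F [ 1.17 -0.13 -0.16] w 0.541 t 14.05
delta mm [-35.   73.8  78.4]
```

```bash
python3 -m creep '[[0,0,0,-15,30,0,200],[0,0,0,-10,22,0,200],[0,0,0,-6,12,0,200],[0,0,0,-2,4,0,200],[0,0,0,0,0,0,200],[0,0,0,0,0,0,200],[0,0,0,0,0,0,200]]'>/dev/null;  python3 w.py 0.4988 -0.1384 0.25
python3 - <<'E'
from h import *
save('side','side5');save('top','top5')
E
```

```text
pos [ 0.5023 -0.1293  0.2702] xaxis yaw 7.1 z [ 1.e-04  4.e-04 -1.e+00] F [-0.76  0.23 -0.39] w 0.545 t 14.75
delta mm [-4.6  8.6 20.2]
```

View pics/side5.png

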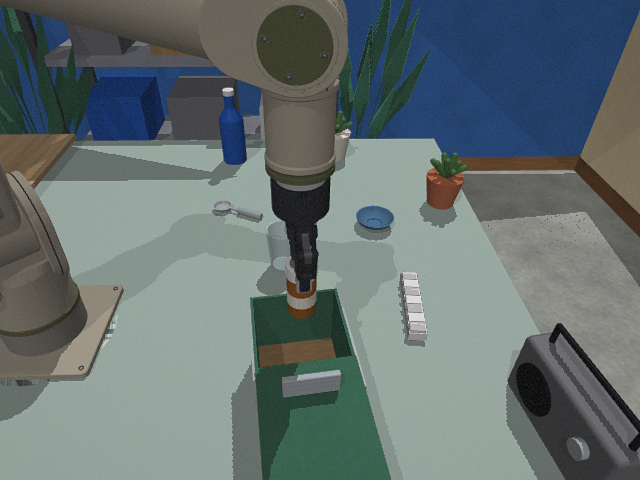

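The vial hangs upright in the gripper at (302,290), over the mouth. I'll centre it and lower it, with contact expected at a TCP height of about 0.111.

```bash
python3 -m creep '[[0,0,0,-4.6,8.6,0,200],[0,0,0,0,0,0,200],[0,0,0,0,0,10,200],[0,0,0,0,0,20,200],[0,0,0,0,0,20,200],[0,0,0,0,0,20,200],[0,0,0,0,0,0,200],[0,0,0,0,0,0,200]]'>/dev/null;  python3 w.py 0.4988 -0.1384 0.125
```

```text
pos [ 0.4983 -0.1396  0.2003] xaxis yaw 6.99 z [-5.e-04  4.e-04 -1.e+00] F [ 0.27  0.46 -0.  ] w 0.54 t 15.65
delta mm [ 0.7 -1.1 75.3]
```

```bash
python3 -m creep '[[0,0,0,0.5,-1,15,200],[0,0,0,0,0,20,200],[0,0,0,0,0,20,200],[0,0,0,0,0,8,200],[0,0,0,0,0,2,200],[0,0,0,0,0,0,200],[0,0,0,0,0,0,200]]'>/dev/null;  python3 w.py 0.4988 -0.1384 0.125; python3 -m creep '[[0,0,0,0,0,3,200],[0,0,0,0,0,3,200],[0,0,0,0,0,3,200],[0,0,0,0,0,0,200]]'>/dev/null;  python3 w.py;python3 -m creep '[[0,0,0,0,0,2,200],[0,0,0,0,0,2,200],[0,0,0,0,0,2,200],[0,0,0,0,0,0,200]]'>/dev/null;  python3 w.py
```

```text
pos [ 0.4993 -0.1389  0.1362] xaxis yaw 6.97 z [ 1.5e-03 -6.0e-04 -1.0e+00] F [-0.79  0.24 -1.63] w 0.538 t 16.35
delta mm [-0.5 -0.5 11.2]
pos [ 0.4985 -0.1387  0.1259] xaxis yaw 6.98 z [-6.e-04  2.e-04 -1.e+00] F [-0.23 -0.2  -1.1 ] w 0.542 t 16.75
pos [ 0.4986 -0.1387  0.12  ] xaxis yaw 6.98 z [-4.e-04  1.e-04 -1.e+00] F [-0.75  0.6  -0.45] w 0.543 t 17.15
```

```bash
for s in 1 2 3 ; do :; done; python3 -m creep '[[0,0,0,0,0,1,200],[0,0,0,0,0,1,200],[0,0,0,0,0,0,200]]'>/dev/null;  python3 w.py; python3 -m creep '[[0,0,0,0,0,1,200],[0,0,0,0,0,1,200],[0,0,0,0,0,0,200]]'>/dev/null;  python3 w.py; python3 -m creep '[[0,0,0,0,0,1,200],[0,0,0,0,0,1,200],[0,0,0,0,0,0,200]]'>/dev/null;  python3 w.py; python3 -m creep '[[0,0,0,0,0,1,200],[0,0,0,0,0,0,200]]'>/dev/null;  python3 w.py
```

```text
pos [ 0.4987 -0.1387  0.1182] xaxis yaw 6.98 z [-1.e-04 -0.e+00 -1.e+00] F [-0.76 -0.55 -0.82] w 0.543 t 17.45
pos [ 0.4987 -0.1387  0.1162] xaxis yaw 6.98 z [-2.e-04  0.e+00 -1.e+00] F [-0.16 -0.19 -0.84] w 0.545 t 17.75
pos [ 0.4986 -0.1387  0.1141] xaxis yaw 6.98 z [-2.e-04  0.e+00 -1.e+00] F [ 0.1  -0.32 -1.14] w 0.542 t 18.05
pos [ 0.4987 -0.1387  0.1132] xaxis yaw 6.98 z [-1.e-04 -0.e+00 -1.e+00] F [ 0.34  0.09 -0.94] w 0.541 t 18.25
```

```bash
python3 -m creep '[[0,0,0,0,0,1,200],[0,0,0,0,0,0,200]]'>/dev/null;  python3 w.py; python3 -m creep '[[0,0,0,0,0,1,200],[0,0,0,0,0,0,200]]'>/dev/null;  python3 w.py; python3 -m creep '[[0,0,0,0,0,1,200],[0,0,0,0,0,0,200]]'>/dev/null;  python3 w.py
```

```text
pos [ 0.4987 -0.1388  0.1122] xaxis yaw 6.98 z [-1.e-04 -0.e+00 -1.e+00] F [0.16 0.2  0.04] w 0.536 t 18.45
pos [ 0.4987 -0.1387  0.1112] xaxis yaw 6.98 z [-1.e-04 -0.e+00 -1.e+00] F [-0.39 -0.53 -1.12] w 0.543 t 18.65
pos [ 0.4988 -0.1387  0.1104] xaxis yaw 6.98 z [ 1.e-04 -1.e-04 -1.e+00] F [-1.06  0.31  1.61] w 0.545 t 18.85
```

```bash
python3 -m creep '[[0,0,0,0,0,0,200]]'>/dev/null;  python3 w.py; python3 -m creep '[[0,0,0,0,0,0.5,200],[0,0,0,0,0,0,200]]'>/dev/null;  python3 w.py; python3 -m creep '[[0,0,0,0,0,0,200]]'>/dev/null;  python3 w.py
```

```text
pos [ 0.4988 -0.1388  0.1105] xaxis yaw 6.98 z [ 2.e-04 -2.e-04 -1.e+00] F [-0.88  0.09  1.83] w 0.542 t 18.95
pos [ 0.4988 -0.1387  0.1099] xaxis yaw 6.98 z [ 2.e-04 -2.e-04 -1.e+00] F [-0.48  0.15  2.51] w 0.544 t 19.15
pos [ 0.4988 -0.1387  0.1099] xaxis yaw 6.98 z [ 2.e-04 -1.e-04 -1.e+00] F [-0.46  1.58  2.65] w 0.546 t 19.25
```

Contact is felt at a TCP height of about 0.1105, with net +2.6 N against about −1 N hanging free. That puts the cartons at z ≈ 0.0245, close to the camera's 0.025. Releasing.

```bash
python3 -m creep '[[0,0,0,0,0,0,100],[0,0,0,0,0,0,80],[0,0,0,0,0,0,60],[0,0,0,0,0,0,50],[0,0,0,0,0,0,50]]'>/dev/null;  python3 w.py; python3 -m creep '[[0,0,0,0,0,-5,50],[0,0,0,0,0,-10,50],[0,0,0,0,0,-20,50],[0,0,0,0,0,-30,50],[0,0,0,0,0,-40,50],[0,0,0,0,0,-40,50],[0,0,0,0,0,-15,50],[0,0,0,0,0,0,50]]'>/dev/null;  python3 w.py
python3 - <<'E'
from h import *
save('side','side6')
E
```

```text
pos [ 0.4987 -0.1388  0.1098] xaxis yaw 6.98 z [ 0.e+00 -1.e-04 -1.e+00] F [-0.3   0.19 -0.15] w 0.808 t 19.75
pos [ 0.4998 -0.1388  0.2728] xaxis yaw 6.99 z [ 0.0044 -0.0021 -1.    ] F [ 0.59  0.37 -0.89] w 0.801 t 20.55
```

View pics/side6.png

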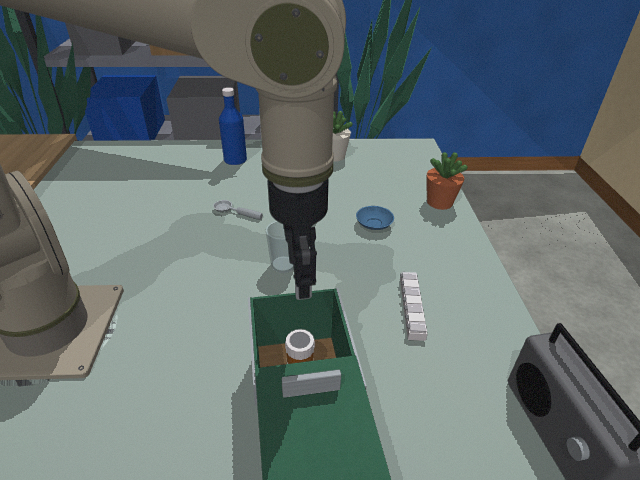

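The vial stands upright in the box, cap at (300,344), below the rim. Next I'll shut the lid from the tab's −y side.

```bash
python3 -m creep '[[0,0,0,0,25,0,255],[0,0,0,0,40,0,255],[0,0,0,0,40,0,255],[0,0,0,0,35,0,255],[0,0,0,0,20,0,255],[0,0,0,0,5,0,255],[0,0,0,0,0,0,255],[0,0,0,0,0,0,255]]' 40 >/dev/null; python3 w.py 0.5186 -0.2995 0.190
```

```text
pos [ 0.519  -0.3006  0.2694] xaxis yaw 7.1 z [-5.e-04  1.e-03 -1.e+00] F [-0.17  0.95  0.05] w -0.001 t 21.4
delta mm [-0.2 -1.1 79.4]
```

```bash
python3 -m creep '[[0,0,0,0,0,30,255],[0,0,0,0,0,30,255],[0,0,0,0,0,15,255],[0,0,0,0,0,4,255],[0,0,0,0,0,0,255],[0,0,0,0,0,0,255]]' >/dev/null; python3 w.py;  python3 -m creep '[[0,0,0,0,-5,0,255],[0,0,0,0,-5,0,255],[0,0,0,0,-5,0,255],[0,0,0,0,-5,0,255],[0,0,0,0,-5,0,255]]' >/dev/null; python3 w.py
```

```text
pos [ 0.5195 -0.3025  0.1923] xaxis yaw 7.0 z [ 0.0018 -0.001  -1.    ] F [0.53 0.56 0.24] w 0.005 t 22.0
pos [ 0.5157 -0.2771  0.1909] xaxis yaw 6.99 z [ 1.e-04 -1.e-04 -1.e+00] F [-0.69 -0.54 -0.04] w -0.007 t 22.5
```

```bash
python3 -m creep '[[0,0,0,0,-5,0,255],[0,0,0,0,-15,0,255],[0,0,0,0,-20,0,255],[0,0,0,0,-20,0,255],[0,0,0,0,-20,0,255],[0,0,0,0,-20,0,255],[0,0,0,0,-15,0,255],[0,0,0,0,-8,0,255]]' >/dev/null; python3 w.py;  python3 -m creep '[[0,0,0,0,-5,0,255],[0,0,0,0,-4,0,255],[0,0,0,0,-3,0,255]]' >/dev/null; python3 w.py
```

```text
pos [ 0.5006 -0.1535  0.1909] xaxis yaw 7.09 z [-2.e-04 -1.e-04 -1.e+00] F [ 0.1  -2.44  1.2 ] w -0.003 t 23.3
pos [ 0.4994 -0.1439  0.1908] xaxis yaw 6.94 z [ 1.e-04 -1.e-04 -1.e+00] F [-0.49 -2.66  2.09] w 0.0 t 23.6
```

```bash
python3 -m creep '[[0,0,0,0,-3,0,255],[0,0,0,0,-3,0,255],[0,0,0,0,-3,0,255]]' >/dev/null; python3 w.py;  python3 -m creep '[[0,0,0,0,-2,0,255],[0,0,0,0,-2,0,255]]' >/dev/null; python3 w.py;python3 -m creep '[[0,0,0,0,-2,0,255],[0,0,0,0,0,0,255]]' >/dev/null; python3 w.py
```

```text
pos [ 0.4983 -0.1347  0.1908] xaxis yaw 6.96 z [ 1.e-04 -0.e+00 -1.e+00] F [-0.56 -1.98  1.91] w 0.004 t 23.9
pos [ 0.4978 -0.1307  0.1908] xaxis yaw 6.98 z [ 1.e-04 -0.e+00 -1.e+00] F [-0.13 -2.31  0.91] w 0.001 t 24.1
pos [ 0.4975 -0.1284  0.1908] xaxis yaw 7.0 z [-0.e+00  2.e-04 -1.e+00] F [-1.48  0.12  0.11] w -0.001 t 24.3
```

```bash
python3 -m creep '[[0,0,0,0,-2,0,255],[0,0,0,0,0,0,255]]' >/dev/null; python3 w.py;python3 -m creep '[[0,0,0,0,-2,0,255],[0,0,0,0,0,0,255]]' >/dev/null; python3 w.py;python3 -m creep '[[0,0,0,0,-2,0,255],[0,0,0,0,0,0,255]]' >/dev/null; python3 w.py
```

```text
pos [ 0.4974 -0.128   0.1908] xaxis yaw 6.92 z [ 7.0e-04 -1.6e-03 -1.0e+00] F [ 1.49 -5.81 -1.15] w -0.002 t 24.5
pos [ 0.4974 -0.1279  0.1909] xaxis yaw 6.82 z [ 0.0017 -0.0037 -1.    ] F [  3.73 -11.99  -3.29] w -0.003 t 24.7
pos [ 0.4973 -0.1277  0.1909] xaxis yaw 6.72 z [ 0.0026 -0.0056 -1.    ] F [  5.37 -19.3   -5.54] w 0.003 t 24.9
```

The lid has hit the shut stop: 19 N and no motion. I'll back off, clear the arm and check.

```bash
python3 -m creep '[[0,0,0,0,8,0,255],[0,0,0,0,8,0,255],[0,0,0,0,4,-25,255],[0,0,0,0,0,-40,255],[0,0,0,0,30,-30,255],[0,0,0,0,40,0,255],[0,0,0,0,40,0,255],[0,0,0,0,40,0,255]]' >/dev/null; python3 -m creep '[[0,0,0,-20,40,0,255],[0,0,0,-20,40,0,255],[0,0,0,-20,40,0,255],[0,0,0,-20,40,0,255],[0,0,0,0,0,0,255],[0,0,0,0,0,0,255]]' >/dev/null; python3 w.py
python3 - <<'E'
from h import *
bx=np.array([np.cos(np.radians(7)),np.sin(np.radians(7))]);by=np.array([-bx[1],bx[0]])
c=np.array([.5016,-.1612])
save('top','top7');save('side','side7')
for n in('top','side'):
  for k in('0','7'):
    z=np.load(f'pics/{n}{k}.npz');d=z['d'];P=pts(n,d);X=(P[...,:2]-c)@bx;Y=(P[...,:2]-c)@by;Z=P[...,2]
    a=(d>0)&(abs(X)<.06)&(Z>.15)&(Z<.162)&(Y<.12)&(Y>-.15);t=(d>0)&(abs(X)<.03)&(Z>.178)&(Z<.2)&(abs(Y)<.1)
    print(n,k,'lid',np.percentile(Y[a],[.5,99.5]).round(4),'tab',np.median(Y[t]).round(4))
a=np.load('pics/top0.npz')['p'];b=np.load('pics/top7.npz')['p']
for n,q in dict(tumbler=(280,325,258,303),mug=(170,237,228,275),org=(325,420,138,174),dish=(205,262,143,197),spoon=(170,225,300,375)).items():
    print(n,(cv2.absdiff(a,b).max(2)[q[2]:q[3],q[0]:q[1]]>40).sum())
E
```

```text
pos [ 0.457  -0.4608  0.285 ] xaxis yaw 6.88 z [-3.0e-04  1.6e-03 -1.0e+00] F [ 1.48  1.76 -1.1 ] w -0.002 t 26.3
top 0 lid [-0.0995  0.0996] tab 0.0511
top 7 lid [-0.0967  0.102 ] tab 0.0544
side 0 lid [-0.1018  0.0967] tab 0.0442
side 7 lid [-0.0991  0.0991] tab 0.0475
tumbler 0
mug 0
org 0
dish 0
spoon 0
```

View pics/top7.png

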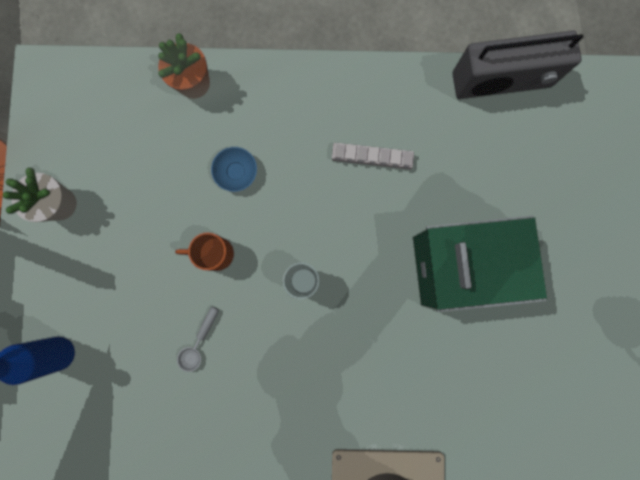

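View pics/side7.png

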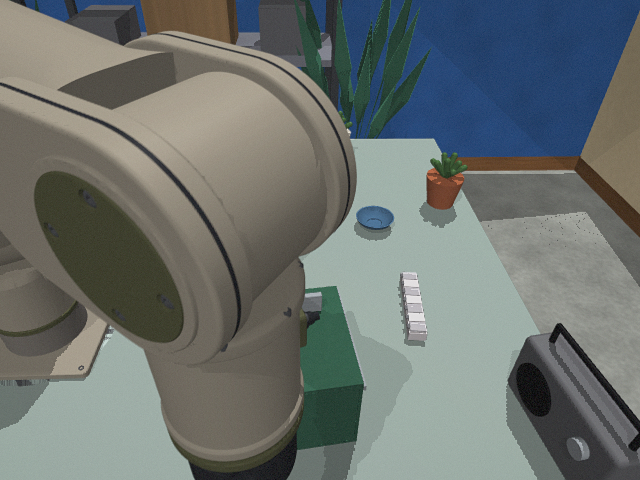

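The lid is shut, with the tab at (463,265). It now sits 3 mm past where it started, so it began slightly ajar; that explains the 147 mm opening travel and makes the full travel 150 mm. The other items are unchanged.

```bash
python3 -m creep '[[0,0,0,0,0,0,255],[0,0,0,0,0,0,255]]'; python3 -c "
from workcell import *
print(hand_in())"
```

```text
clock: 26.6
position: [0.4582, -0.4591, 0.2861]
ee_rot: [0.998, 0.062, 0.0, 0.0]
ft_force: [1.3, -0.1, 0.4]
grip_width: -0.001
the job is handed in; nothing more can be done
None
```

The vial is standing upright in the green box with the lid shut, and I handed the job in at 26.6 s.

- **Opening the lid:** I pushed it by the tab to its stop. I then went back and pushed again to be sure, up to about 40 N along the slide (about 50 N total at the wrist), and it did not move.
- **Placing the vial:** I gripped it by the cap and lowered it in 1 mm steps, then 0.5 mm. It touched the cartons at z ≈ 0.0245 m, close to the 0.025 m the camera had given, and I let go at about 3.6 N. A picture afterwards showed it upright and below the rim.
- **Shutting the lid:** I pushed the tab back to the shut stop, where it held at 19 N without moving.
- **Last checks:** In the top view, the tumbler, mug, organizer, dish and teaspoon showed no change from the start. The arm was clear of everything at hand-in.
- **One disagreement:** Both cameras measured only about 147 mm of opening travel instead of 150 mm. After closing, the lid sat 3 mm further shut than at the start, so it most likely began slightly ajar. That would make the full travel 150 mm.

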